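# Clamp the sample board for sanding

### The job

Clamp the dark sample board in the finishing jig: with a finger, push the clamp strap round from where it is swung back until it stops over the board, and only then press the red cam lever fully down so the pad grips the board. Only push: do not pick anything up, and leave the board in its corner of the jig and all the other things where they are.

Things in the scene. Friction and masses are not known exactly. Their poses are not given: they have to be found in the camera images.
- jig: finishing jig screwed to the bench: a plywood base 215 x 225 x 15 mm with two low battens and a round steel post 30 mm wide that carries the clamp strap. Origin on the post's axis (the strap's pivot axis) at the table surface; z up; the base reaches 175 mm to -x, 40 mm to +x, 165 mm to -y and 60 mm to +y of it. It does not move.
- strap_pivot (a point): point on the strap's vertical pivot axis, 63 mm above the table, at the strap's mid-height.
- strap_tip (a point): the middle of the free end face of the clamp strap, at its mid-height, 170 mm from the pivot axis. The strap is a straight aluminium bar 30 mm wide and 12 mm thick, its underside 57 mm and its top 69 mm above the table, moving level above the jig. A low bolt head (20 mm wide, 4 mm high) is on its pivot.
- strap (a joint): swing of the strap about the vertical pivot axis, rad: 0 = swung back to the left, off the board; it grows anticlockwise seen from above, to the stop at 1.57, where the strap lies over the board. It turns with light friction (about 1 N at the tip) and stays where it is left.
- lever_hinge (a point): the cam lever's horizontal hinge pin on top of the strap, 105 mm out from the pivot axis, 83 mm above the table, between two upright steel ears (26 mm along the strap, 30 mm over both, tops 93 mm above the table).
- lever_tip (a point): the middle of the free end of the cam lever, 85 mm from its hinge. The lever rises from the hinge back towards the strap's pivot, in the vertical plane of the strap; its last 50 mm are a round red grip 16 mm thick with a rounded end (centred on the line from hinge to tip).
- lever (a joint): turn of the cam lever, rad: 0 = raised about 43 degrees (0.75 rad) above level; it grows as the lever is pushed down, to the stop at 0.75, where the lever lies level along the strap, the top of its grip 91 mm above the table. Stiff: about 5 to 6 N pressed down 40 mm from the hinge; it stays where it is left.
- pad: black round rubber pad, 26 mm wide, 12 mm thick, under the strap directly below the lever's hinge; origin at the centre of its underside. The cam lowers it 4.5 mm as the lever goes fully down; with the strap over the board it starts 4 mm above the board and ends pressing on it.
- board: dark wooden sample board 140 x 110 x 22 mm lying loose on the jig's base against the two battens, its top 37 mm above the table; origin at the centre of its underside, long side along the jig's x.
- sanding_block: small cork sanding block, 55 x 32 x 20 mm, lying loose on the jig's plywood base on the left, low under the strap's sweep; origin at the centre of its underside. Leave it alone.
- wax_jar: small jar with a black cap, 56 mm wide, 60 mm high, standing on the table just right of the jig; origin at the centre of its underside. Leave it alone.
- oil_bottle: amber oil bottle with a red cap, 56 mm wide, 150 mm high; origin at the centre of its underside. Leave it alone.
- bowl: pale wooden bowl, 100 mm wide, 45 mm high; origin at the centre of its underside. Leave it alone.
- disc_stack: flat stack of pale sanding discs, 125 mm wide, 15 mm high; origin at the centre of its underside. Leave it alone.
- scraper: spatula-shaped scraper with a red handle lying on the table; origin under its middle. Leave it alone.
- brush: finishing brush lying on the table; origin under its middle. Leave it alone.

How it is judged:
By the outcome, as a careful person would: the job done as asked, in the order asked, and still so for the second after the job is handed in, with the robot touching nothing.
It also fails if it takes over 48 s, if anything falls off the work surface, if the arm or the gripper's body presses on something with over 40 N, if the wrist force passes 120 N, or if a joint passes its speed limit or range.

### The arm

A 7-joint arm with a two-finger parallel gripper is mounted at the origin on the work surface. World frame = base frame: x ahead of the robot, y to its left, z up, the work surface at z = 0. Lengths are in m, angles in rad, forces in N, time in s.
With the tool pointing down it reaches from about 0.425 to 0.825 m from the base axis. Payload 3.6 kg.
Tool frame: the origin (TCP) lies where the fingers leave the gripper's body, on its centre line; the fingertips stand 73 mm ahead of it and the grasp point (between the pads) lies 54 mm ahead of it; z points along the fingers, y is the line along which they close (so a half turn about z gives the same grasp; the last joint's range is limited). The gripper opens to 85 mm and grips with 20 to 120 N. Pads are 22 mm wide; open, the fingers measure 114 mm over their backs; the gripper's body (76 mm by 85 mm) begins 54 mm behind the grasp point. The pads swing forward as they close: fully open they stand 13 mm farther back than shut.
Start: joints at [-1.127, 0.615, -0.013, 1.423, 0.008, 1.103, -0.04], TCP at [0.294, 0.58, 0.304] pointing down, gripper open.
Joint ranges: [-3.12, 3.12], [-0.3, 2.06], [-1.34, 1.32], [0.26, 2.42], [-1.36, 4.5], [0.01, 1.98], [-2.84, 2.84]. Speed limits (rad/s): [2.79, 2.79, 3.14, 3.14, 3.14, 3.14, 3.14].

### API

Orientations are given as a unit quaternion [x, y, z, w].
In Python, from station import arm, snapshot, camera_info, ticket gives the robot as it stands. Calls block until the motion is done:
- arm.movep(position, orientation): joint-space move of the TCP to a pose.
- arm.line_to(position, velocity=0.15, ori=None): straight line of the TCP; ori=None keeps the orientation; velocity is the mean speed in m/s.
- arm.move_j(angles): joint-space move.
- arm.move_gripper(opening, effort=None): opening from 0.0 (shut) to 1.0 (fully open); effort is the grip in N (None keeps the last); returns when the fingers have stopped.
- arm.pause(seconds).
- arm.ik(position, orientation): joint angles nearest the present ones, or None.
- snapshot(name): name is "scene" or "top"; returns the picture (400x640x3 uint8, blue, green, red); there is no depth.
- camera_info(name): a dict with "fx", "fy", "cx", "cy" (pixels), "R" (3x3) and "t" (3): a world point X has camera coordinates R X + t. Camera axes: x right, y down, z forward; pixel columns grow to the right and rows downward; lengths in m; the calibration is good to about 2 mm. A picture is of the moment at which its call begins. camera_info takes no time and is no camera call.
A pose or a line that the arm cannot do raises arm.MotionError and nothing moves.
- ticket.finish_job(): hands the job in; it is judged then, once.
Readings, each from a call of its own:
- arm.read_time(): time.
- arm.read_joint_positions(): joint angles.
- arm.read_dq(): joint speeds.
- arm.read_effort(): joint torques, N m.
- arm.read_tool_pos(): TCP position.
- arm.read_eef_rot(): TCP orientation.
- arm.read_ft_force(): force on the tool from outside, world axes, zero at the start.
- arm.read_wrist_torque(): the same for the moment, N m.
- arm.read_opening(): opening from 0.0 (shut) to 1.0 (fully open).
- arm.read_finger_force(): force on a finger pad.
Only numpy, scipy, OpenCV 4.12 (cv2) and the standard library are available. Lean on these libraries where they do the work, as an engineer would, in place of code of your own. Each camera call takes 0.05 s, during which the arm holds its last target. There are 200 camera calls.

## Working session

There is one attempt and no reset: what is moved stays moved. The work goes in short steps, each a Python script; the robot and the scene stay as the last script left them, time stands still between calls to the robot, and variables do not carry over. Pictures are saved under pics/ and viewed, at most 10 in all, crops included, and the job is handed in when it is done.

```bash
mkdir -p pics; python3 - <<'E'
from station import arm, snapshot, camera_info
import cv2
for n in("scene","top"):
    cv2.imwrite(f"pics/{n}0.png",cv2.resize(snapshot(n),(800,500),interpolation=cv2.INTER_CUBIC)); c=camera_info(n); print(n,c)
print(arm.read_time(),arm.read_eef_rot())
E
```

```text
scene {'fx': 385.7599242332345, 'fy': 385.7599242332345, 'cx': 313.353078181744, 'cy': 197.55029507294478, 'R': array([[ 0.21788163,  0.97597391,  0.00158915],
       [ 0.77445667, -0.17190251, -0.60882378],
       [-0.59392294,  0.13388224, -0.7933039 ]]), 't': array([-0.09026453, -0.31415163,  1.6190547 ])}
top {'fx': 380.90799068942744, 'fy': 380.90799068942744, 'cx': 325.80386569424917, 'cy': 202.06803155892055, 'R': array([[ 2.12440551e-03, -9.99997549e-01, -6.23350657e-04],
       [-9.98712714e-01, -2.09008398e-03, -5.06808388e-02],
       [ 5.06794117e-02,  7.30214879e-04, -9.98714706e-01]]), 't': array([-0.02415914,  0.52271546,  1.09847758])}
0.1 [ 2.32730076e-01  9.72540686e-01 -1.11987429e-03 -2.67807423e-04]
```

View pics/top0.png

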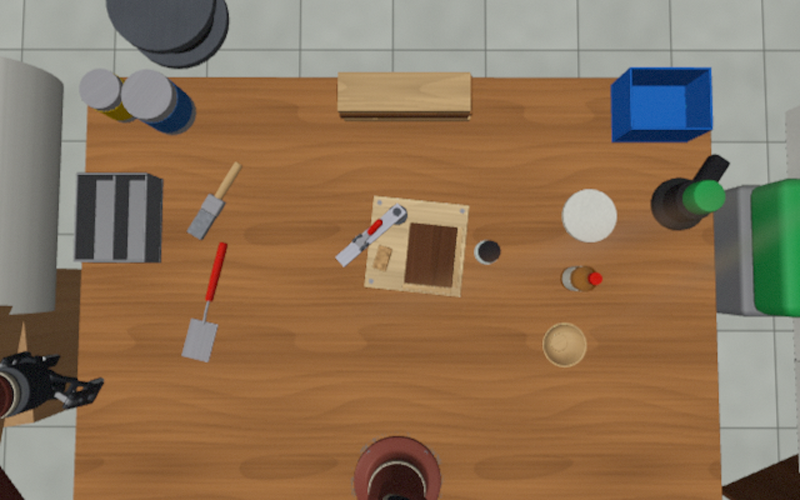

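View pics/scene0.png

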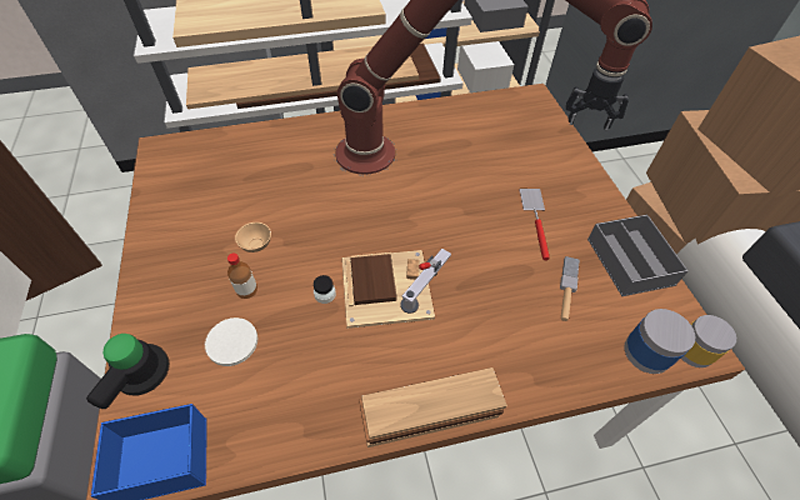

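Top view: jig base corners at about (374,197), (468,206), (461,296), (365,287) in the 800 px picture, pivot about (399,213), strap tip about (346,258), so the strap points left and towards the robot, with the red lever at (375,228) and the board at (432,255). The scene view agrees, with the jar just right of the board and nothing else near the sweep.

```bash
cat > h.py <<'E'
import numpy as np, cv2
from station import arm, snapshot, camera_info
def ray(n,px,z):
    c=camera_info(n); R,t=c["R"],c["t"]
    d=R.T@[(px[0]-c["cx"])/c["fx"],(px[1]-c["cy"])/c["fy"],1]; o=-R.T@t
    return o+d*(z-o[2])/d[2]
def proj(n,X):
    c=camera_info(n); p=c["R"]@np.array(X)+c["t"]
    return np.array([c["fx"]*p[0]/p[2]+c["cx"],c["fy"]*p[1]/p[2]+c["cy"]])
def big(m):
    cs,_=cv2.findContours(m,cv2.RETR_EXTERNAL,cv2.CHAIN_APPROX_NONE); return max(cs,key=cv2.contourArea)
E
python3 - <<'E'
from h import *
im=snapshot("top"); x0,y0=255,145
roi=im[y0:250,x0:410]; hsv=cv2.cvtColor(roi,cv2.COLOR_BGR2HSV)
H,S,V=[hsv[...,i].astype(int) for i in range(3)]
for p in [(305,163),(365,170),(305,225),(345,200),(299,183),(285,205),(265,180),(319,170),(303,180)]: print(p,hsv[p[1]-y0,p[0]-x0])
def world(m,z): 
    c=big(m.astype(np.uint8)).reshape(-1,2)+[x0,y0]
    w=np.array([ray("top",p,z)[:2] for p in c],np.float32); return cv2.minAreaRect(cv2.convexHull(w))
ply=(V>195)&(S>45)&(S<125)&(H<30)
print("ply",world(ply,.015)); 
dark=(V<120)&(S>60)&(H<20); print("board",world(dark,.037))
grey=(S<45)&(V>110); print("grey",world(grey,.069))
v=roi.copy(); v[ply]=v[ply]//2+[0,100,0]; v[grey]=v[grey]//2+np.array([120,0,0],np.uint8); v[dark]=[0,0,160]
cv2.imwrite("pics/c1.png",cv2.resize(np.vstack([roi,v]),None,fx=2.8,fy=2.8,interpolation=cv2.INTER_NEAREST))
E
```

```text
(305, 163) [ 17  63 189]
(365, 170) [ 18  82 202]
(305, 225) [ 19  87 188]
(345, 200) [ 11 148  88]
(299, 183) [  1 223 168]
(285, 205) [ 11  94 133]
(265, 180) [ 14 153 145]
(319, 170) [107  28  82]
(303, 180) [  2 231 146]
ply ((0.632936954498291, -0.053830236196517944), (0.21944059431552887, 0.02259315736591816), 84.3656997680664)
board ((0.5172004103660583, -0.07626546919345856), (0.10797176510095596, 0.13787086308002472), 84.08138275146484)
grey ((0.5620070099830627, 0.0585370734333992), (0.0321316160261631, 0.18789562582969666), 40.8804931640625)
```

View pics/c1.png

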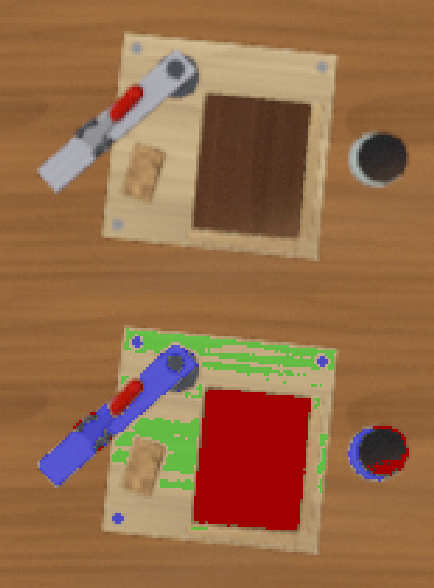

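The crop shows the strap whole, with the bolt head at about (318,169), the strap tip at (273,210), the board clean, and the cork block under the sweep. The plywood threshold is too tight, so I'll refine it.

```bash
python3 - <<'E'
from h import *
im=snapshot("top"); x0,y0=255,145
roi=im[y0:250,x0:410]; hsv=cv2.cvtColor(roi,cv2.COLOR_BGR2HSV)
H,S,V=[hsv[...,i].astype(int) for i in range(3)]
def W(m,z):
    c=big(m.astype(np.uint8)).reshape(-1,2)+[x0,y0]
    return np.array([ray("top",p,z)[:2] for p in c],np.float32)
r=cv2.minAreaRect(W((V>150)&(S>50)&(S<122)&(H<30),.015)); print("ply",r)
b=cv2.minAreaRect(W((V<120)&(S>60)&(H<20),.037))
yaw=np.deg2rad(r[2]-90); 
for y in (yaw,np.deg2rad(b[2]-90)):
    R=np.array([[np.cos(y),-np.sin(y)],[np.sin(y),np.cos(y)]])
    print("yaw",y,"pivot from ply",np.array(r[0])-R@[-.0675,-.0525])
g=W((S<45)&(V>110),.069); gr=cv2.minAreaRect(g); 
a=np.deg2rad(gr[2]+90); d=np.array([np.cos(a),np.sin(a)]); d*=-np.sign(d[0])
s=(g-gr[0])@d; print("strap dir",np.arctan2(d[1],d[0]),"pivot from tip",np.array(gr[0])+d*(s.max()-.170), "from root", np.array(gr[0])+d*(s.min()+.015))
bolt=(V<110)&(S<60); 
n,l,st,ce=cv2.connectedComponentsWithStats(bolt.astype(np.uint8))
for i in range(1,n):
    if st[i,4]>15: print(st[i,4],ce[i]+[x0,y0],ray("top",ce[i]+[x0,y0],.073))
print("bolt eye",ray("top",(317.9,169.3),.073))
E
```

```text
ply ((0.539537250995636, -0.04428216069936752), (0.22596916556358337, 0.21610407531261444), 84.17493438720703)
yaw -0.10166657408793843 pivot from ply [0.61201701 0.00109607]
yaw -0.10329935815226601 pivot from ply [0.61209101 0.00097767]
strap dir 2.2842955323468215 pivot from tip [0.61178198 0.00103584] from root [0.61192826 0.00086685]
25 [317.32 169.12] [0.61119111 0.00062596 0.073     ]
40 [321.075 175.525] [ 0.5933606  -0.00983872  0.073     ]
19 [285.31578947 190.05263158] [0.55277787 0.08896622 0.073     ]
22 [291.09090909 196.63636364] [0.53456311 0.07286741 0.073     ]
178 [390.11797753 199.37078652] [ 0.5275649  -0.20073576  0.073     ]
bolt eye [ 0.61069228 -0.00098443  0.073     ]
```

```bash
cat >> h.py <<'E'
from scipy.spatial.transform import Rotation as Ro
P=np.array([.612,.001]); A0=2.284; FLIP=1
def pose(a,r,off,z,flip=1):
    """strap heading a; TCP r out along it, off to its anticlockwise side; tool y along the strap"""
    u=np.array([np.cos(a),np.sin(a)]); t=np.array([-u[1],u[0]])
    y=flip*np.r_[u,0]; zz=np.array([0,0,-1.])
    return np.r_[P+r*u+off*t,z], Ro.from_matrix(np.c_[np.cross(y,zz),y,zz]).as_quat()
E
python3 - <<'E'
from h import *
for f in (1,-1):
    for a,r,o,z in ((A0,.15,-.05,.25),(A0,.15,-.05,.128),(A0+.8,.15,-.03,.128),(A0+1.57,.15,-.026,.128),(A0+1.57,.064,0,.25),(A0+1.57,.064,0,.164)):
        p,q=pose(a,r,o,z,f); j=arm.ik(p,q); print(f,p.round(3),None if j is None else np.round(j,2))
E
```

```text
1 [0.552 0.147 0.25 ] [-0.12  0.56 -0.28  1.72  0.19  0.88  1.8 ]
1 [0.552 0.147 0.128] [-0.13  0.73 -0.28  1.82  0.32  0.63  1.69]
1 [0.464 0.04  0.128] [ 0.15  0.65 -0.42  2.11  0.56  0.49  2.39]
1 [ 0.481 -0.077  0.128] [-0.53  0.96  1.13  2.08 -1.15  0.95 -1.16]
1 [ 0.564 -0.041  0.25 ] [-0.59  0.8   1.13  1.76 -0.81  1.12 -1.62]
1 [ 0.564 -0.041  0.164] [-0.57  0.96  1.13  1.84 -1.01  1.06 -1.45]
-1 [0.552 0.147 0.25 ] [-0.61  0.59  0.5   1.74 -0.35  0.9  -0.82]
-1 [0.552 0.147 0.128] [-0.54  0.75  0.39  1.84 -0.45  0.64 -0.74]
-1 [0.464 0.04  0.128] [-0.27  0.63  0.2   2.12 -0.29  0.41  0.1 ]
-1 [ 0.481 -0.077  0.128] [ 0.08  0.64  0.06  2.06 -0.08  0.44  0.91]
-1 [ 0.564 -0.041  0.25 ] [-0.09  0.55  0.19  1.75 -0.13  0.86  0.87]
-1 [ 0.564 -0.041  0.164] [-0.05  0.66  0.13  1.83 -0.13  0.66  0.86]
```

Flip −1 stays comfortably inside the joint ranges. Moving in with the gripper shut.

```bash
python3 - <<'E'
from h import *
arm.move_gripper(0.0)
arm.movep(*pose(A0,.15,-.055,.25,-1))
p,q=pose(A0,.15,-.055,.128,-1); arm.line_to(p,.12,q)
print(arm.read_time(),arm.read_tool_pos(),p,arm.read_ft_force())
a=snapshot("scene")[150:280,270:400]; b=snapshot("top")[130:260,250:380]
cv2.imwrite("pics/s2.png",cv2.resize(np.hstack([a,b]),None,fx=3,fy=3,interpolation=cv2.INTER_CUBIC))
E
```

```text
3.9667 [0.55598106 0.15045839 0.12873263] [0.55545584 0.15042476 0.128     ] [ 0.33137243 -0.77680225  0.9172058 ]
```

View pics/s2.png

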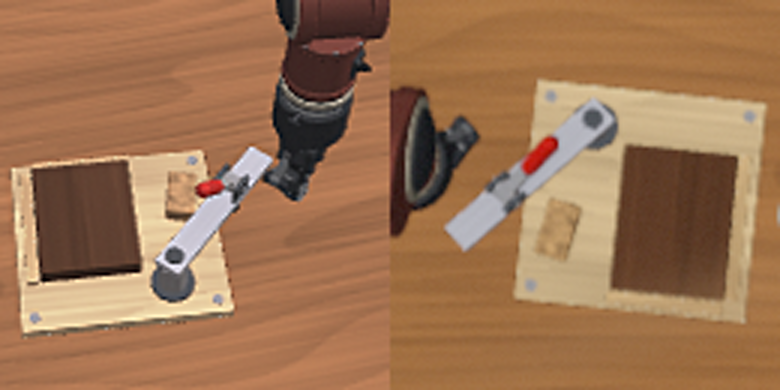

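```bash
python3 - <<'E'
from h import *
for z in (.055,.042): print(proj("scene",(.556,.150,z)).round(1),proj("top",(.556,.150,z)).round(1))
p,q=pose(A0,.15,-.030,.128,-1); arm.line_to(p,.06,q)
f0=arm.read_ft_force(); print(f0.round(1) if hasattr(f0,'round') else f0)
f0=np.array(f0); a=A0; log=[]
while a<A0+1.66:
    a+=.1 if a<A0+1.35 else .02
    p,q=pose(a,.15,-.028,.128,-1); arm.line_to(p,.08,q)
    f=np.array(arm.read_ft_force())-f0; t=np.array([-np.sin(a),np.cos(a),0])
    log.append((round(a-A0,2),(f@t).round(1),np.linalg.norm(f).round(1)))
    if -f@t>6 or np.linalg.norm(f)>15: break
print(log,arm.read_time())
b=snapshot("top")[130:260,250:380];s=snapshot("scene")[150:280,250:380]
cv2.imwrite("pics/s3.png",cv2.resize(np.hstack([s,b]),None,fx=3,fy=3,interpolation=cv2.INTER_CUBIC))
E
```

```text
[367.4 215. ] [264.3 189.4]
[367.  217.2] [265.1 189.8]
[-0.6  1.1  0. ]
[(0.1, np.float64(-1.3), np.float64(1.4)), (0.2, np.float64(0.4), np.float64(0.8)), (0.3, np.float64(-0.7), np.float64(0.8)), (0.4, np.float64(1.1), np.float64(1.9)), (0.5, np.float64(0.4), np.float64(0.8)), (0.6, np.float64(0.4), np.float64(0.6)), (0.7, np.float64(1.1), np.float64(1.7)), (0.8, np.float64(1.1), np.float64(1.1)), (0.9, np.float64(0.6), np.float64(0.6)), (1.0, np.float64(1.1), np.float64(1.6)), (1.1, np.float64(-0.2), np.float64(0.3)), (1.2, np.float64(0.6), np.float64(0.8)), (1.3, np.float64(1.3), np.float64(1.5)), (1.4, np.float64(1.1), np.float64(1.2)), (1.42, np.float64(1.1), np.float64(1.2)), (1.44, np.float64(1.0), np.float64(1.2)), (1.46, np.float64(1.5), np.float64(1.5)), (1.48, np.float64(-4.3), np.float64(5.2)), (1.5, np.float64(-9.4), np.float64(11.1))] 10.6917
```

View pics/s3.png

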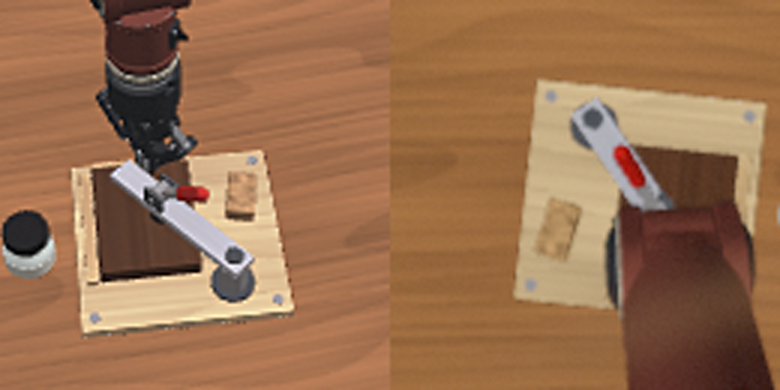

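```bash
python3 - <<'E'
from h import *
t=ray("scene",(250+122/3,150+170/3),.069)[:2]; r=ray("scene",(250+235/3,150+256/3),.073)[:2]
print("tip",t,"bolt",r); 
for o in (P,r): d=t-o; print(np.arctan2(d[1],d[0])%(2*np.pi)-A0, np.linalg.norm(d))
b=snapshot("scene"); h=cv2.cvtColor(b,cv2.COLOR_BGR2HSV); m=((h[...,1]<45)&(h[...,2]>150)).astype(np.uint8); m[:200]=0;m[245:]=0;m[:,:284]=0;m[:,336:]=0
c=big(m).reshape(-1,2); w=np.array([ray("scene",p,.069)[:2] for p in c],np.float32)
vx,vy,*_=cv2.fitLine(w,cv2.DIST_HUBER,0,.01,.01).ravel(); print(len(c),np.arctan2(vy,vx)%np.pi+np.pi-A0,cv2.minAreaRect(w))
print(arm.read_tool_pos(),arm.read_ft_force())
E
```

```text
tip [ 0.47841463 -0.0908368 ] bolt [0.61491875 0.00268926]
1.4598640383155228 0.16210813997935178
1.458283826877647 0.16547053447268323
64 1.4218643 ((0.5775631666183472, -0.02392680197954178), (0.11434106528759003, 0.03245217353105545), 33.38638687133789)
[ 0.47293072 -0.06258391  0.12787319] [-4.70166376  9.12056538  4.02865277]
```

```bash
python3 - <<'E'
from h import *
for da in (1.52,1.54,1.56):
    p,q=pose(A0+da,.15,-.028,.128,-1); arm.line_to(p,.04,q); arm.pause(.2)
    f=np.array(arm.read_ft_force()); print(da,np.array(arm.read_tool_pos()).round(4),p.round(4),f.round(1))
    if np.linalg.norm(f)>22: break
s=snapshot("scene")[165:265,255:355]
cv2.imwrite("pics/s4.png",cv2.resize(s,None,fx=6,fy=6,interpolation=cv2.INTER_CUBIC))
E
```

```text
1.52 [ 0.473  -0.063   0.1279] [ 0.4765 -0.0692  0.128 ] [-7.8 12.9  8.4]
1.54 [ 0.473  -0.0634  0.1278] [ 0.4779 -0.0719  0.128 ] [-10.   18.   11.6]
```

View pics/s4.png

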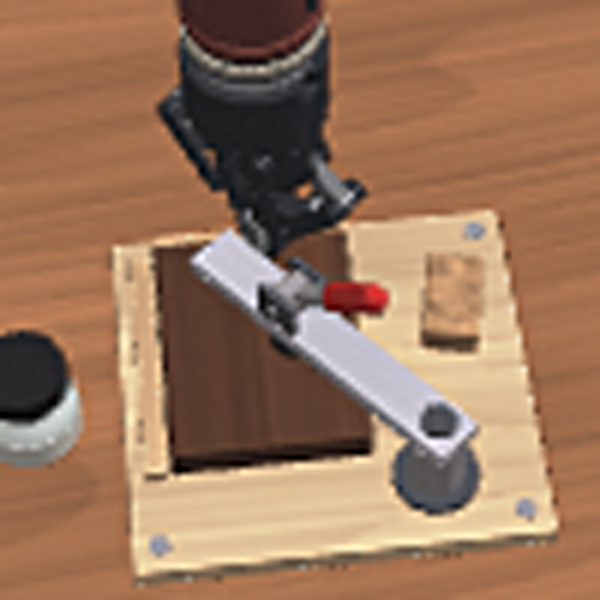

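The force rises to 20 N with no movement, so the strap is on its stop; the picture shows it across the board, tip at (210,250), with the board still in its corner. Backing off and re-measuring the strap.

```bash
python3 - <<'E'
from h import *
a=A0+1.46
p,q=pose(a,.15,-.07,.128,-1); arm.line_to(p,.08,q)
p,q=pose(a,.15,-.10,.25,-1); arm.line_to(p,.15,q)
print(arm.read_time(),arm.read_ft_force())
s=snapshot("scene"); b=snapshot("top")
hs=cv2.cvtColor(s,cv2.COLOR_BGR2HSV); m=((hs[...,1]<45)&(hs[...,2]>150)).astype(np.uint8); m[:195]=0;m[245:]=0;m[:,:284]=0;m[:,338:]=0
n,l,st,ce=cv2.connectedComponentsWithStats(m)
ys,xs=np.nonzero(np.isin(l,[i for i in range(1,n) if st[i,4]>25])); w=np.array([ray("scene",p,.069)[:2] for p in zip(xs,ys)],np.float32)
r=cv2.minAreaRect(w); print(r)
e=cv2.boxPoints(r); d=(w-P); k=d@[np.cos(a),np.sin(a)]
for lo,hi in((.125,.165),(.02,.08)): c=w[(k>lo)&(k<hi)].mean(0)-P; print("angle at",lo,hi,np.arctan2(c[1],c[0])%(2*np.pi)-A0)
cv2.imwrite("pics/s5.png",cv2.resize(np.hstack([s[165:265,255:355],b[130:230,270:370]]),None,fx=4,fy=4,interpolation=cv2.INTER_CUBIC))
E
```

```text
13.6083 [ 0.04690683 -0.08666687  0.47008561]
((0.5475553870201111, -0.04149262607097626), (0.1840515285730362, 0.03420289605855942), 32.49164581298828)
angle at 0.125 0.165 1.4496894679368078
angle at 0.02 0.08 1.4428720458077953
```

View pics/s5.png

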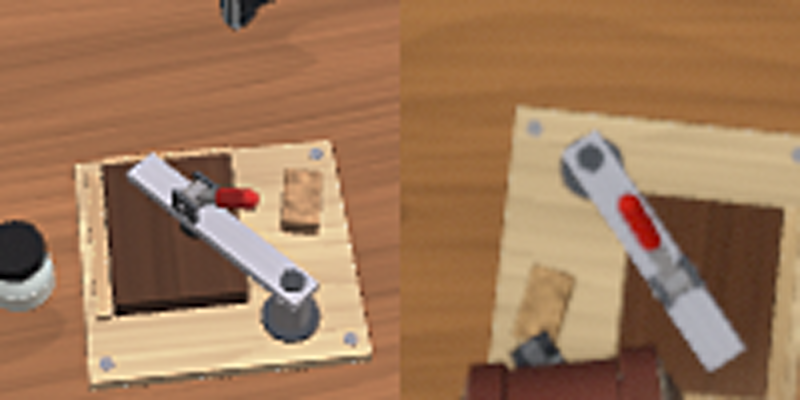

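The strap is on its stop at about 1.45 rad from where it began (both views agree; it started a little past zero), with board, block and jar unmoved. Now pressing the lever, guided by force.

```bash
python3 - <<'E'
from h import *
a=A0+1.453; p,q=pose(a,.064,0,.25,-1)
arm.line_to(p,.15,q); p[2]=.235; arm.line_to(p,.08); f0=np.array(arm.read_ft_force()); log=[]
while p[2]>.158:
    p[2]-=.005 if p[2]>.178 else .0015
    arm.line_to(p,.06); f=np.array(arm.read_ft_force())-f0
    log.append((round(p[2],4),round(arm.read_tool_pos()[2],4),*f.round(1)))
    if f[2]>22 or np.hypot(*f[:2])>15: break
for l in log: print(*l)
print(arm.read_time(),arm.read_tool_pos(),p)
E
```

```text
0.23 0.2299 -0.1 -0.1 0.4
0.225 0.2246 -0.4 0.1 0.8
0.22 0.2196 -2.0 0.1 1.0
0.215 0.2146 -2.0 -0.1 0.9
0.21 0.2096 -0.5 -0.2 1.4
0.205 0.205 -0.9 -0.6 1.6
0.2 0.1999 -1.0 -0.0 1.6
0.195 0.1948 -1.3 -0.2 2.5
0.19 0.1898 -0.5 0.5 2.9
0.185 0.1848 -0.2 -0.2 1.9
0.18 0.1799 -0.7 -0.6 2.6
0.175 0.1749 -1.1 1.0 2.2
0.1735 0.1736 -0.1 1.1 4.0
0.172 0.1722 -0.1 2.0 4.8
0.1705 0.1706 0.5 0.8 5.6
0.169 0.169 -0.4 1.6 5.4
0.1675 0.1676 -0.0 1.8 6.1
0.166 0.1661 1.6 2.1 6.0
0.1645 0.1648 1.8 2.9 7.0
0.163 0.1635 1.7 2.5 6.1
0.1615 0.1631 -1.1 2.7 13.3
0.16 0.1628 -2.1 2.6 20.7
0.1585 0.1625 -5.4 2.6 28.2
20.825 [ 0.55990064 -0.03442186  0.16252805] [ 0.55901311 -0.03489415  0.1585    ]
```

```bash
python3 - <<'E'
from h import *
a=A0+1.453; p,q=pose(a,.064,0,.25,-1); arm.line_to(p,.12)
p,q=pose(a,.15,-.16,.28,-1); arm.line_to(p,.2,q)
s=snapshot("scene"); b=snapshot("top"); print(arm.read_time(),arm.read_ft_force())
cv2.imwrite("pics/s6.png",cv2.resize(np.hstack([s[165:265,255:355],b[130:230,270:370]]),None,fx=4,fy=4,interpolation=cv2.INTER_CUBIC))
E
```

```text
22.9083 [ 0.95869523  1.21308293 -0.93459807]
```

View pics/s6.png

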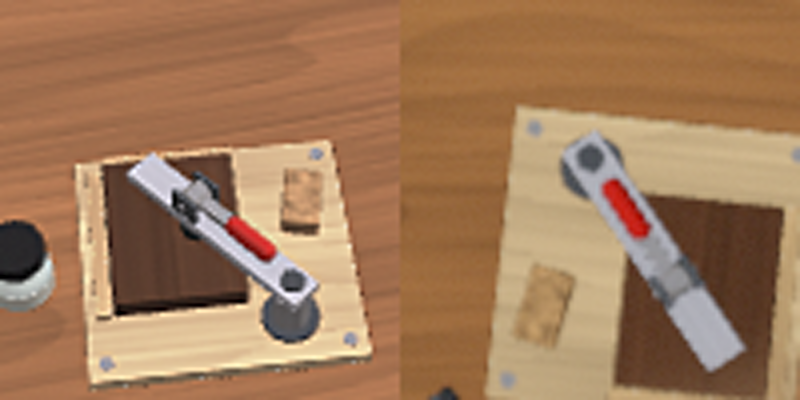

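The lever lies level along the strap (grip at (250,238) in the scene crop). The strap tip is still at (728,359) in the top crop, the board is in its corner, and the block and jar are unmoved. Handing in.

```bash
python3 -c "
from station import ticket; print(ticket.finish_job())"
```

```text
the job is handed in; nothing more can be done
None
```

The board is clamped and the job is handed in: I pushed the strap to its stop over the board, then pressed the lever fully down, and in the final pictures the board, sanding block and jar had not moved (about 23 s on the robot's clock).

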